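# Tighten the bench chuck on a carver's work stick

## Robot

A 6-joint arm with a two-finger parallel gripper is mounted at the origin on the work surface. World frame = base frame: x ahead of the robot, y to its left, z up, the work surface at z = 0. Lengths are in m, angles in degrees, forces in N, time in s.
With the tool pointing down it reaches from about 0.25 to 0.725 m from the base axis. Payload 9.7 kg.
Tool frame: the origin (TCP) lies between the finger pads; the fingertips stand 19 mm ahead of it and the grasp point (between the pads) is the TCP; z points along the fingers, y is the line along which they close (so a half turn about z gives the same grasp; the last joint's range is limited). The gripper opens to 85 mm and grips with 20 to 120 N. Pads are 22 mm wide; open, the fingers measure 114 mm over their backs; the gripper's body (76 mm by 85 mm) begins 54 mm behind the grasp point. The pads swing forward as they close: fully open they stand 13 mm farther back than shut.
Start: joints at [-63.77, 4.979, 10.078, 95.1, 0, 90], TCP at [0.243, -0.493, 0.25] pointing down, gripper open.
Joint ranges: [-179.16, 179.16], [-48.56, 103.87], [-65.8, 70.77], [-126.05, 130.52], [-82.76, 87.17], [-180, 180]. Speed limits (degrees/s): [127.2, 127.2, 147.25, 180, 180, 180].

## Interface

Orientations are given as [roll, pitch, yaw] about the fixed x, y, z axes, in that order (R = Rz(yaw) Ry(pitch) Rx(roll)).
In Python, from workcell import bot gives the robot as it stands. The module is installed in compiled form; this text tells all that it offers.
- The arm moves only by the shell command python3 -m crank 'ROWS' [OPENING] [FORCE]. ROWS is JSON, a list that holds one entry, the list of rows, each a list of 6 numbers: the shift along the world's x, y, z as a fraction of full scale, then the turn, a rotation vector about the world's x, y, z as a fraction of full scale. In form: [[[x, y, z, wx, wy, wz], ...]]. A call has 1 to 20 rows; each row shifts and turns the commanded pose from where the row before left it; what a row does not reach is not made up. Full scale, the value 1, is 20 mm for a shift and 0.12 rad for a turn. A row lasts 1/12 s, in which the tool goes at most 41.7 mm and 7.16 degrees, less where a joint would pass 70% of its speed; a pose out of reach is approached as far as the arm can. A call with a number of a shift or a turn outside -1 to 1 is refused whole. A call with a gripper value outside its range is refused whole. OPENING is the opening, from 0 (shut) to 1 (fully open), set as the call begins (- or left out, the last holds). The fingers move at their own pace and stop on an object; FORCE is the grip in N (left out, the last holds). Time passes only in rows, so rows that do not move let the fingers close. It gives the time, the measured TCP pose, the force, the opening and the grip force at its end, in the units of the state.
- bot.get_obs(): the state, without advancing time (a new reading comes with each control period).
- bot.camera(name): name is "scene" or "side" or "wrist"; returns the picture (480x640x3 uint8, red, green, blue); there is no depth.
- bot.camera_model(name): a dict with "vertical_fov" (degrees; the focal length in pixels is half the picture's height over the tangent of half this angle, whatever the lens; pixels are square), "cx", "cy" (the principal point, pixels), "k1" (the pictures are not rectified: a ray, as slopes to the right and down, at radius r is drawn at 1 + k1 r^2 times it, then the intrinsics apply), "R" (3x3) and "t" (3): a world point X has camera coordinates R X + t. Camera axes: x right, y down, z forward; pixel columns grow to the right and rows downward; lengths in m; the calibration is good to about 2 mm. A picture is of the moment at which its call begins: read the wrist's pose just before it. camera_model takes no time and is no camera call; for the wrist camera it gives the pose at the moment of the call.
- bot.job_done(): hands the job in; it is judged then, once.
The state is a dict: "time": time; "q": joint angles; "qd": joint speeds; "joint_efforts": joint torques, N m; "ee_pos": TCP position; "tcp_rot": TCP orientation; "wrist_force": force on the tool from outside, world axes, zero at the start; "torque": the same for the moment, N m; "opening": finger opening in m; "grasp_force": force on a finger pad.
Only numpy, scipy, OpenCV 4.12 (cv2) and the standard library are available. Lean on these libraries where they do the work, as an engineer would, in place of code of your own. Each camera call takes 0.05 s, during which the arm holds its last target. There are 200 camera calls.

## Task

One work stick is standing loose between the open jaws of the bench chuck. Turn the chuck's barred ring clockwise, seen from above, until the three jaws hold that stick firmly, upright and in the middle; a push of about 10 N out near a bar's end is right, and don't force it much beyond that or the shank is bruised. Leave the stick where it stands, and disturb neither the sticks in the rack nor anything else on the bench.

Things in the scene. Friction and masses are not known exactly. Their poses are not given: they have to be found in the camera images.
- chuck: round steel chuck screwed to the bench on a square 130 x 130 x 12 mm foot; it cannot move. Origin: on the table, under the chuck's axis; z up. Its flat face, 80 mm across, on which the stick stands, is 60 mm above the table
- chuck_face (a point): the middle of the chuck's flat face: on the turning axis, 60 mm above the table
- ring (a point): middle of the knurled steel ring (sleeve), on the axis, 46 mm above the table; 92 mm across, 30 to 56 mm above the table, too wide to grasp. It turns up to 3 rad, drags evenly with 0.3 N m, stays where left and moves all jaws inwards by 4 mm per rad. 10 N pushed on a bar 73 mm from the axis clamps with about 30 N per jaw, 20 N with about 80 N; up to 25 N stays when let go
- bar_end (a point): centre of the 16 mm ball at the end of one of the ring's four straight level bars (spokes), 82 mm from the axis, 46 mm above the table; bars are 12 mm thick. The other three are 90, 180 and 270 degrees round from it. One bar can seldom be pushed all the way: go on with the next
- jaw_a: one of the three stepped steel jaws on the chuck's face, 120 degrees apart, 12 mm wide, 24 mm long radially, its top 88 mm above the table. Origin: foot of its inner clamping face, 62 mm above the table, 17 mm from the axis when fully open; its x axis points outwards, z up
- jaw_b: one of the three stepped steel jaws on the chuck's face, 120 degrees apart, 12 mm wide, 24 mm long radially, its top 88 mm above the table. Origin: foot of its inner clamping face, 62 mm above the table, 17 mm from the axis when fully open; its x axis points outwards, z up
- jaw_c: one of the three stepped steel jaws on the chuck's face, 120 degrees apart, 12 mm wide, 24 mm long radially, its top 88 mm above the table. Origin: foot of its inner clamping face, 62 mm above the table, 17 mm from the axis when fully open; its x axis points outwards, z up
- stick_thin: work stick: upright steel shank, the thinnest of the three (they lie between 13 and 21 mm across, not measured), 58 mm long, with a thin brass collar and on top a ball-shaped stone 28 mm across (total height 88 mm); about 0.12 kg, loose. Origin: centre of its foot; z up along the shank. Any one of the three may stand in the chuck, the other two in the rack
- stick_mid: work stick: upright steel shank, the middle of the three (they lie between 13 and 21 mm across, not measured), 58 mm long, with a thin brass collar and on top a pear-shaped stone 28 mm across, pointing up (total height 91 mm); about 0.12 kg, loose. Origin: centre of its foot; z up along the shank. Any one of the three may stand in the chuck, the other two in the rack
- stick_thick: work stick: upright steel shank, the thickest of the three (they lie between 13 and 21 mm across, not measured), 58 mm long, with a thin brass collar and on top a cube-shaped stone of 24 mm (total height 86 mm); about 0.12 kg, loose. Origin: centre of its foot; z up along the shank. Any one of the three may stand in the chuck, the other two in the rack
- rack: wooden block 75 x 150 x 70 mm, fixed, with two holes 10 mm deep where the other two sticks stand (their tops reach 151 mm above the table); origin centre of its underside, long side along its y
- handpiece: bystander: black and steel pen-shaped carving handpiece, 170 mm long, 26 mm thick, lying beside the chuck; origin on the table under its middle
- sanding_block: bystander: cork block 70 x 35 x 25 mm lying in front of the chuck, towards the robot; origin centre of its underside
- jar: bystander: clear jar with brass cap, 52 mm across, 75 mm tall; origin centre of its underside
- brush: bystander: small hand brush lying flat; origin under its middle
- dish: bystander: white bowl 90 mm across, 30 mm tall; origin centre of its underside
Not all that is in view belongs to the job. What is meant by the chuck is not orange, and is the larger of those in its own colour. Leave any red look-alike of the stick_thin alone.

How it is judged (in metres and radians):
At the end, for the whole second after the job is handed in: Each of the three jaws presses on the stick in the chuck with more than 10 N; the stick is at rest, upright within 0.06 rad, its foot within 3.5 mm of the chuck's axis and on the chuck's face (from 3 mm below to 4 mm above) (((contact force between each of jaw_a, jaw_b, jaw_c and stick_thin above 10 N and horizontal distance between stick_thin and chuck_face below 0.0035 m and angle between stick_thin's own z axis and vertical below 0.06 rad and z of stick_thin in the frame of chuck_face between -0.003 and 0.004 m and linear speed of stick_thin below 0.01 m/s) or (contact force between each of jaw_a, jaw_b, jaw_c and stick_mid above 10 N and horizontal distance between stick_mid and chuck_face below 0.0035 m and angle between stick_mid's own z axis and vertical below 0.06 rad and z of stick_mid in the frame of chuck_face between -0.003 and 0.004 m and linear speed of stick_mid below 0.01 m/s) or (contact force between each of jaw_a, jaw_b, jaw_c and stick_thick above 10 N and horizontal distance between stick_thick and chuck_face below 0.0035 m and angle between stick_thick's own z axis and vertical below 0.06 rad and z of stick_thick in the frame of chuck_face between -0.003 and 0.004 m and linear speed of stick_thick below 0.01 m/s))); the robot touches nothing.
It fails at once if a jaw squeezes a stick with more than 85 N (the shank is bruised) (contact force between any of jaw_a, jaw_b, jaw_c and stick_thin above 85 N or contact force between any of jaw_a, jaw_b, jaw_c and stick_mid above 85 N or contact force between any of jaw_a, jaw_b, jaw_c and stick_thick above 85 N).
It fails at once if a stick is moved more than 25 mm (lifted out or knocked over) (distance of any of stick_thin, stick_mid, stick_thick from where it was at the start of the episode above 0.025 m).
It fails at once if another thing on the bench is moved more than 25 mm (distance of any of handpiece, sanding_block, jar, brush, dish from where it was at the start of the episode above 0.025 m).
It also fails if it takes over 64 s, if anything falls off the work surface, if the arm or the gripper's body presses on something with over 40 N, if the wrist force passes 120 N, or if a joint passes its speed limit or range.

## Working session

There is one attempt and no reset: what is moved stays moved. The work goes in short steps, Python scripts to look and compute and a shell command to move; the robot and the scene stay as the last step left them, time stands still between calls to the robot, and variables do not carry over. Pictures are saved under pics/ and viewed, at most 10 in all, crops included, and the job is handed in when it is done.

```bash
mkdir -p pics; python3 - <<'E'
from workcell import bot
import cv2
for n in("scene","side"):
    cv2.imwrite(f"pics/{n}0.png",bot.camera(n)[:,:,::-1])
    m=bot.camera_model(n);print(n,m)
print(bot.get_obs())
E
```

```text
scene {'vertical_fov': 57.315917183645006, 'cx': 319.49128708112113, 'cy': 230.01525778239073, 'k1': -0.08046232003053656, 'R': array([[ 0.38645575,  0.92207307,  0.0208136 ],
       [ 0.47229452, -0.17846193, -0.86318551],
       [-0.79220568,  0.34341316, -0.5044577 ]]), 't': array([-0.23686728, -0.19333086,  1.57679403])}
side {'vertical_fov': 46.27567384362862, 'cx': 317.72284512123224, 'cy': 241.04305376450807, 'k1': -0.014467677748036919, 'R': array([[-0.98525932, -0.17023252,  0.01688061],
       [-0.1402982 ,  0.74764002, -0.64911541],
       [ 0.09787993, -0.64191533, -0.76050261]]), 't': array([0.54352685, 0.09364744, 1.26330164])}
{'time': 0.1, 'q': array([-6.37693585e+01,  5.00851942e+00,  1.00415716e+01,  9.50990066e+01,
        1.69486231e-03,  9.00000169e+01]), 'qd': array([-0.09090198, -0.04597299,  0.14534811,  0.04248321,  0.02429401,
       -0.07782213]), 'joint_efforts': array([-2.06815316e-04, -5.21562231e+01,  4.65651619e+01,  1.60683109e-02,
       -6.26427823e-05,  1.95580657e-05]), 'ee_pos': array([ 0.24302695, -0.49321214,  0.24967156]), 'tcp_rot': array([-1.79934046e+02, -1.69484175e-03,  2.62306227e+01]), 'wrist_force': array([-0.07520203,  0.60300261, -1.08033187]), 'torque': array([ 0.02642581, -0.01716455,  0.01965794]), 'grasp_force': 0.0, 'opening': 0.08533363811991534}
```

View pics/scene0.png

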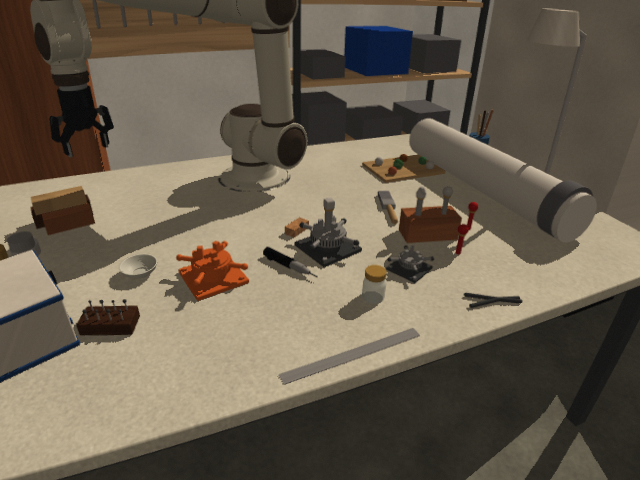

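View pics/side0.png

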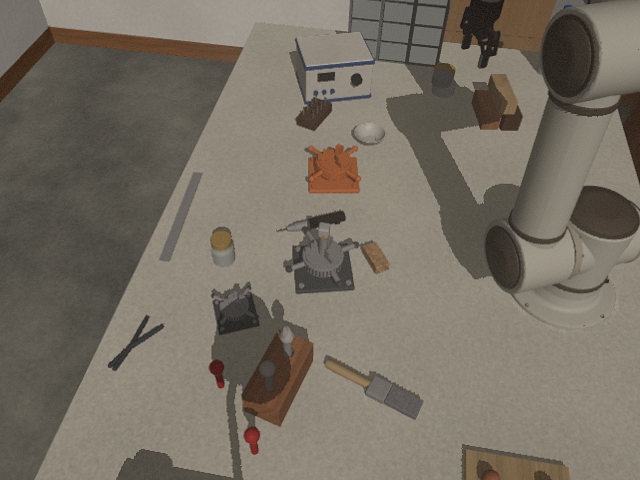

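Three chuck-like things are in view: orange at scene (212,268), small grey at (410,262) and large grey at (328,240), which in the side view is at (323,265). The large grey one fits: it is not orange, is the larger of the greys, and a stick stands in it. I'll confirm this in enlarged crops.

```bash
python3 - <<'E'
import cv2,numpy as np
a=cv2.imread("pics/scene0.png")[185:275,270:390];b=cv2.imread("pics/side0.png")[210:300,265:385]
f=lambda i:cv2.convertScaleAbs(cv2.resize(i,None,fx=6.6,fy=6.6,interpolation=cv2.INTER_CUBIC),alpha=1.5,beta=10)
cv2.imwrite("pics/c_scene.png",f(a));cv2.imwrite("pics/c_side.png",f(b))
E
```

```text
(no output)
```

View pics/c_scene.png

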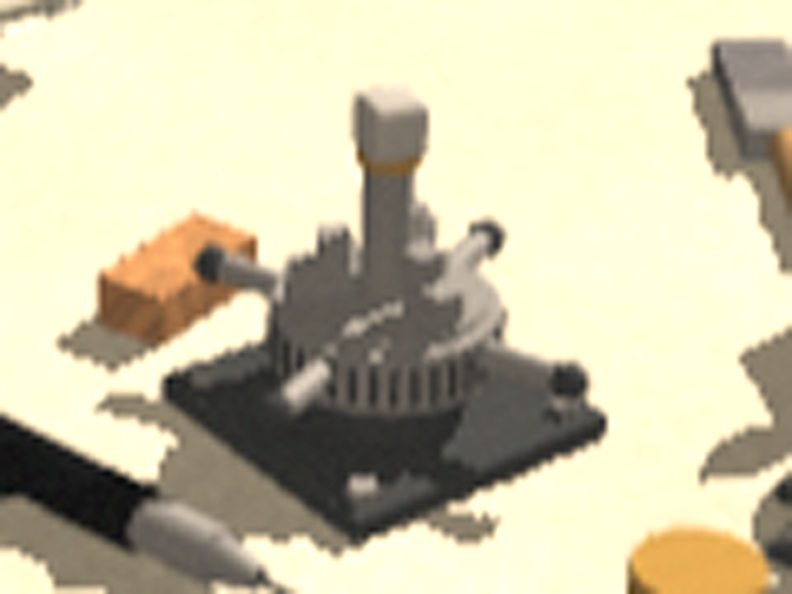

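View pics/c_side.png

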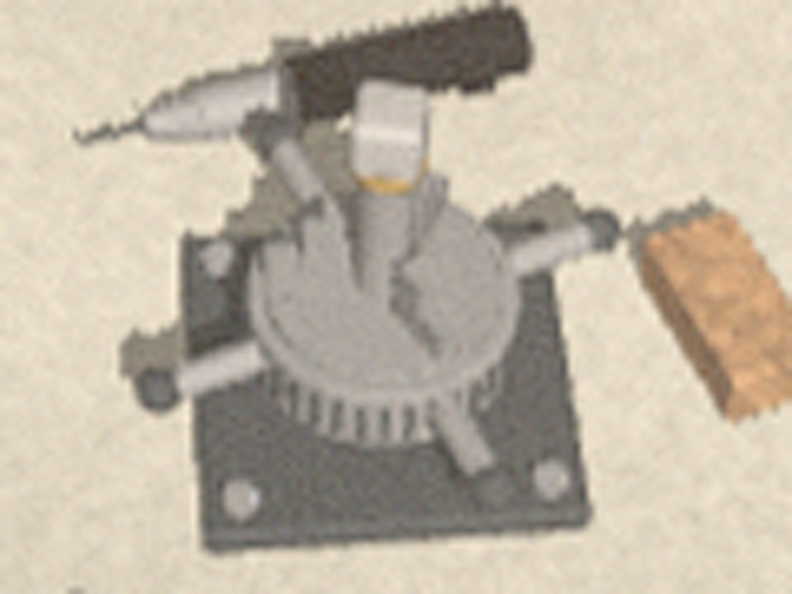

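The large grey chuck is confirmed, holding the cube-topped stick (stick_thick). Ball ends in the scene crop are at (210,262), (487,237) and (568,382). In the side crop they are at (268,130), (603,230), (157,388) and (494,487).

```bash
cat > h.py <<'E'
from workcell import bot
import cv2,numpy as np
def K(m):
    f=240/np.tan(np.radians(m["vertical_fov"])/2);return np.array([[f,0,m["cx"]],[0,f,m["cy"]],[0,0,1]]),np.array([m["k1"],0,0,0.])
def onz(m,uv,z):
    k,d=K(m);p=cv2.undistortPoints(np.array(uv,float).reshape(-1,1,2),k,d)[:,0]
    r=np.c_[p,np.ones(len(p))]@m["R"];c=-m["R"].T@m["t"]
    return c+r*((z-c[2])/r[:,2])[:,None]
def proj(m,X):
    k,d=K(m);return cv2.projectPoints(np.array(X,float),cv2.Rodrigues(m["R"])[0],m["t"],k,d)[0][:,0]
E
python3 - <<'E'
from h import *
S=bot.camera_model("scene");D=bot.camera_model("side")
s=lambda l:np.array(l)/6.6+[270,185]
d=lambda l:np.array(l)/6.6+[265,210]
bs=onz(S,s([(210,262),(487,237),(568,382)]),.046);bd=onz(D,d([(268,130),(603,230),(157,388),(494,487)]),.046)
print(bs,bd,sep="\n")
c=bd.mean(0);print("c",c,[(np.hypot(*(b-c)[:2]),np.degrees(np.arctan2(*(b-c)[1::-1]))) for b in list(bd)+list(bs)])
print("foot side",onz(D,d([(187,235),(548,215),(590,520),(210,548)]),.012))
print("foot scene",onz(S,s([(168,382),(603,422),(358,535)]),.012))
print("block top",onz(D,d([(640,245),(725,210),(735,400),(790,375)]),.025)[:,:2],"handp",onz(D,d([(80,138),(520,40)]),.013)[:,:2])
print("jar",onz(D,[[221,240]],.075)[:,:2],"rack",onz(D,[[313,345],[281,335]],.07)[:,:2],"smallchuck",onz(D,[[236,310],[258,323],[253,290],[213,295]],.02)[:,:2])
E
```

```text
[[0.46622523 0.00861991 0.046     ]
 [0.48722443 0.1242867  0.046     ]
 [0.60182248 0.10415936 0.046     ]]
[[ 0.58262949 -0.01090634  0.046     ]
 [ 0.46187145  0.01282066  0.046     ]
 [ 0.59759658  0.10730171  0.046     ]
 [ 0.4827784   0.1268484   0.046     ]]
c [0.53121898 0.05901611 0.046     ] [(np.float64(0.08678818376821872), np.float64(-53.67479864919645)), (np.float64(0.08332525712648924), np.float64(-146.3306658940123)), (np.float64(0.08208218378264047), np.float64(36.03357314185002)), (np.float64(0.0833529224484848), np.float64(125.5314947860682)), (np.float64(0.08224332437633824), np.float64(-142.20998029090944)), (np.float64(0.07871321926169704), np.float64(123.98128056042913)), (np.float64(0.08380195263204189), np.float64(32.59448611947241))]
foot side [[ 0.60709482  0.01326778  0.012     ]
 [ 0.48324453 -0.01935955  0.012     ]
 [ 0.45154057  0.10955134  0.012     ]
 [ 0.57308821  0.14353801  0.012     ]]
foot scene [[ 0.49604455 -0.02079883  0.012     ]
 [ 0.5856841   0.13032914  0.012     ]
 [ 0.6223762   0.00845315  0.012     ]]
block top [[ 0.44914397 -0.00061308]
 [ 0.42169918 -0.02201852]
 [ 0.40956475  0.06099064]
 [ 0.39233948  0.04697495]] handp [[ 0.65370797 -0.023459  ]
 [ 0.50484933 -0.10059171]]
jar [[0.75445027 0.07837909]] rack [[0.51078848 0.29635921]
 [0.57535623 0.28589644]] smallchuck [[0.68887982 0.21486394]
 [0.63598065 0.23754718]
 [0.66637723 0.1584587 ]
 [0.74722007 0.18679172]]
```

```bash
python3 -m crank '[[[0.47,0.99,0,0,0,0.25],[0.47,0.99,0,0,0,0.25],[0.47,0.99,0,0,0,0.25],[0.47,0.99,0,0,0,0.25],[0.47,0.99,0,0,0,0.25],[0.47,0.99,0,0,0,0.25],[0.47,0.99,0,0,0,0.25],[0.47,0.99,0,0,0,0.25],[0.47,0.99,0,0,0,0.25],[0.47,0.99,0,0,0,0.25],[0.47,0.99,0,0,0,0.25],[0.47,0.99,0,0,0,0.25],[0.47,0.99,0,0,0,0.25],[0.47,0.99,0,0,0,0.25],[0.47,0.99,0,0,0,0.25],[0.47,0.99,0,0,0,0.25],[0.47,0.99,0,0,0,0.25],[0.47,0.99,0,0,0,0.25],[0.47,0.99,0,0,0,0.25],[0.47,0.99,0,0,0,0.25]]]' 0 60
```

```text
time: 1.77
ee_pos: [0.4313, -0.0963, 0.25]
tcp_rot: [-180.0, 0.0, 60.7]
wrist_force: [0.6, 0.1, 0.4]
opening: 0.0
grasp_force: 0.0
```

```bash
python3 -m crank '[[[0.48,0.94,0,0,0,0.24],[0.48,0.94,0,0,0,0.24],[0.48,0.94,0,0,0,0.24],[0.48,0.94,0,0,0,0.24],[0.48,0.94,0,0,0,0.24],[0.48,0.94,0,0,0,0.24],[0.48,0.94,0,0,0,0.24],[0.48,0.94,0,0,0,0.24],[0.48,0.94,0,0,0,0.24],[0.48,0.94,0,0,0,0.24],[0.48,0.94,0,0,0,0.24],[0.48,0.94,0,0,0,0.24],[0,0,0,0,0,0]]]'
python3 - <<'E'
from h import *
m=bot.camera_model("wrist");cv2.imwrite("pics/w1.png",bot.camera("wrist")[:,:,::-1])
print(proj(m,[[.533,.0575,.06],[.533,.0575,.046]]))
E
```

```text
time: 2.85
ee_pos: [0.5472, 0.1308, 0.249]
tcp_rot: [-179.9, -0.0, 80.6]
wrist_force: [-0.1, 0.8, 0.3]
opening: 0.0002
grasp_force: 0.0
[[317.68256507 295.29440764]
 [317.77052475 289.5447545 ]]
```

View pics/w1.png

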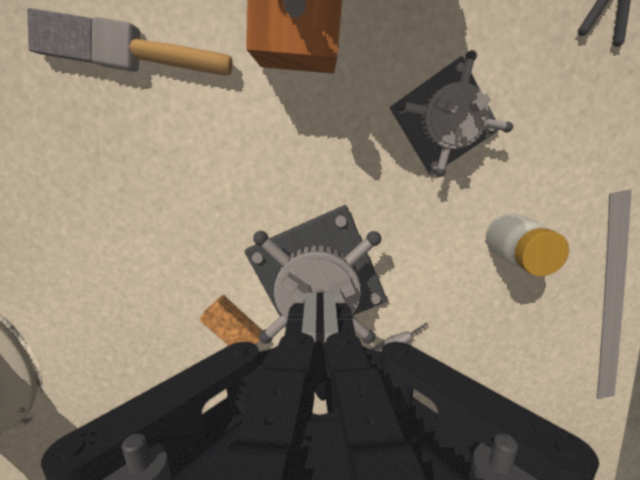

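Wrist view shows the chuck face around (316,285). Ball ends are at D (262,237), C (374,237) and B (265,338), and the fingers sit below the centre.

```bash
python3 - <<'E'
from h import *
m=bot.camera_model("wrist")
b=onz(m,[(262,237),(374,237),(265,338)],.046)[:,:2]
print(b, "centre",(b[1]+b[2])/2,np.linalg.norm(b[1]-b[2])/2,np.linalg.norm(b[0]-b[1])/2**.5)
c=(b[1]+b[2])/2
for x in b: print(np.degrees(np.arctan2(*(x-c)[::-1])))
E
```

```text
[[0.4853276  0.12364852]
 [0.59891738 0.10476144]
 [0.46259565 0.00590614]] centre [0.53075652 0.05533379] 0.08419617566157273 0.08142284740398846
123.62368397988516
35.948186341671764
-144.0518136583282
```

```bash
python3 -m crank '[[[0,0,-1,0,0,0],[0,0,-1,0,0,0],[0,0,-1,0,0,0],[0,0,-1,0,0,0],[0,0,-1,0,0,0],[0,0,-1,0,0,0],[0,0,-1,0,0,0],[0,0,-1,0,0,0],[0,0,-0.8,0,0,0],[0,0,-0.75,0,0,0],[0,0,0,0,0,0]]]'
cat > arc.py <<'E'
import sys,numpy as np
# arc.py x y a_end step r : rows from the TCP position to angle a_end, about the axis
x,y,e,s,r=map(float,sys.argv[1:]);c=np.array([.532,.057]);p=np.array([x,y])
a=np.degrees(np.arctan2(*(p-c)[::-1]));n=round((a-e)/s);print("from",a,n)
for t in a-(a-e)*np.arange(1,n+1)/n:
    q=c+r*np.array([np.cos(np.radians(t)),np.sin(np.radians(t))]);d=(q-p)/.02;p=q
    print("[%.2f,%.2f,0,0,0,%.2f]"%(*d,-np.radians((a-e)/n)/.12),end=",")
E
python3 arc.py .5472 .1308 30 4 .074
```

```text
time: 3.82
ee_pos: [0.5442, 0.127, 0.0561]
tcp_rot: [-179.7, 0.1, 80.3]
wrist_force: [0.2, 0.4, -0.9]
opening: -0.0
grasp_force: 0.0
from 78.36198491990027 12
[0.24,-0.13,0,0,0,-0.59],[0.25,-0.08,0,0,0,-0.59],[0.24,-0.10,0,0,0,-0.59],[0.23,-0.11,0,0,0,-0.59],[0.23,-0.13,0,0,0,-0.59],[0.22,-0.14,0,0,0,-0.59],[0.21,-0.16,0,0,0,-0.59],[0.19,-0.17,0,0,0,-0.59],[0.18,-0.19,0,0,0,-0.59],[0.17,-0.20,0,0,0,-0.59],[0.15,-0.21,0,0,0,-0.59],[0.14,-0.22,0,0,0,-0.59],
```

```bash
python3 arc.py .5442 .127 56 4 .074; echo; python3 -m crank '[[[0.29,0.04,0,0,0,-0.59],[0.25,-0.08,0,0,0,-0.59],[0.24,-0.10,0,0,0,-0.59],[0.23,-0.11,0,0,0,-0.59],[0.23,-0.13,0,0,0,-0.59],[0.22,-0.14,0,0,0,-0.59]]]'
```

```text
from 80.11346875850197 6
[0.28,0.09,0,0,0,-0.58],[0.25,-0.07,0,0,0,-0.58],[0.24,-0.09,0,0,0,-0.58],[0.24,-0.11,0,0,0,-0.58],[0.23,-0.12,0,0,0,-0.58],[0.22,-0.14,0,0,0,-0.58],
time: 4.32
ee_pos: [0.5758, 0.1172, 0.0604]
tcp_rot: [180.0, -0.0, 55.8]
wrist_force: [-0.4, 0.1, 1.1]
opening: 0.0001
grasp_force: 0.0
```

```bash
python3 -m crank '[[[0.21,-0.16,0,0,0,-0.59],[0.19,-0.17,0,0,0,-0.59],[0.18,-0.19,0,0,0,-0.59],[0.17,-0.20,0,0,0,-0.59]]]'; python3 - <<'E'
from h import *
o=bot.get_obs();print(o["ee_pos"],o["wrist_force"],o["torque"])
E
python3 arc.py .5924 .1 -26 4 .074
```

```text
time: 4.65
ee_pos: [0.5904, 0.1034, 0.0604]
tcp_rot: [-179.9, -0.1, 39.6]
wrist_force: [-1.7, 4.2, -0.0]
opening: 0.0002
grasp_force: 2.2
[0.59038352 0.10342349 0.06035518] [-1.69550383  4.15896438 -0.04461272] [0.82800362 0.34056379 0.02411611]
from 35.44784440758507 15
[0.14,-0.22,0,0,0,-0.60],[0.13,-0.23,0,0,0,-0.60],[0.11,-0.24,0,0,0,-0.60],[0.10,-0.25,0,0,0,-0.60],[0.08,-0.25,0,0,0,-0.60],[0.06,-0.26,0,0,0,-0.60],[0.04,-0.26,0,0,0,-0.60],[0.02,-0.26,0,0,0,-0.60],[0.00,-0.26,0,0,0,-0.60],[-0.02,-0.26,0,0,0,-0.60],[-0.03,-0.26,0,0,0,-0.60],[-0.05,-0.26,0,0,0,-0.60],[-0.07,-0.25,0,0,0,-0.60],[-0.09,-0.25,0,0,0,-0.60],[-0.11,-0.24,0,0,0,-0.60],
```

Contact: about 4.5 N tangential, which matches the ring's drag. Continuing.

```bash
python3 -m crank '[[[0.15,-0.21,0,0,0,-0.59],[0.14,-0.22,0,0,0,-0.60],[0.13,-0.23,0,0,0,-0.60],[0.11,-0.24,0,0,0,-0.60],[0.10,-0.25,0,0,0,-0.60],[0.08,-0.25,0,0,0,-0.60],[0.06,-0.26,0,0,0,-0.60],[0.04,-0.26,0,0,0,-0.60],[0.02,-0.26,0,0,0,-0.60],[0,-0.26,0,0,0,-0.60]]]'
```

```text
time: 5.48
ee_pos: [0.6081, 0.0247, 0.0605]
tcp_rot: [-178.5, 0.0, 1.7]
wrist_force: [1.4, 4.7, -0.6]
opening: -0.0001
grasp_force: 2.0
```

```bash
python3 - <<'E'
from h import *
o=bot.get_obs();print(o["time"],o["ee_pos"],o["tcp_rot"],o["q"],o["wrist_force"])
m=bot.camera_model("wrist");print(-m["R"].T@m["t"])
cv2.imwrite("pics/w2.png",bot.camera("wrist")[:,:,::-1])
a=bot.camera("side")[190:310,245:405];cv2.imwrite("pics/s2.png",cv2.convertScaleAbs(cv2.resize(a,None,fx=5,fy=5,interpolation=2),alpha=1.4))
o=bot.get_obs();print(o["time"],o["ee_pos"],o["wrist_force"])
print((proj(bot.camera_model("side"),[o["ee_pos"],[.606,.055,.06]])-[245,190])*5)
E
```

```text
5.4833 [0.60814405 0.02466168 0.06050196] [-1.78502539e+02  2.06540203e-02  1.72037429e+00] [  1.66782955  13.48823608  -1.33180962  75.20198191   1.49744164
 179.94743732] [ 1.37003178  4.74664569 -0.5799074 ]
[0.68593306 0.02494233 0.18435284]
5.5833 [0.60890977 0.02090794 0.06059722] [0.74644568 0.59377457 1.32411892]
[[232.60172834 220.79820866]
 [223.64673375 279.63995005]]
```

View pics/s2.png

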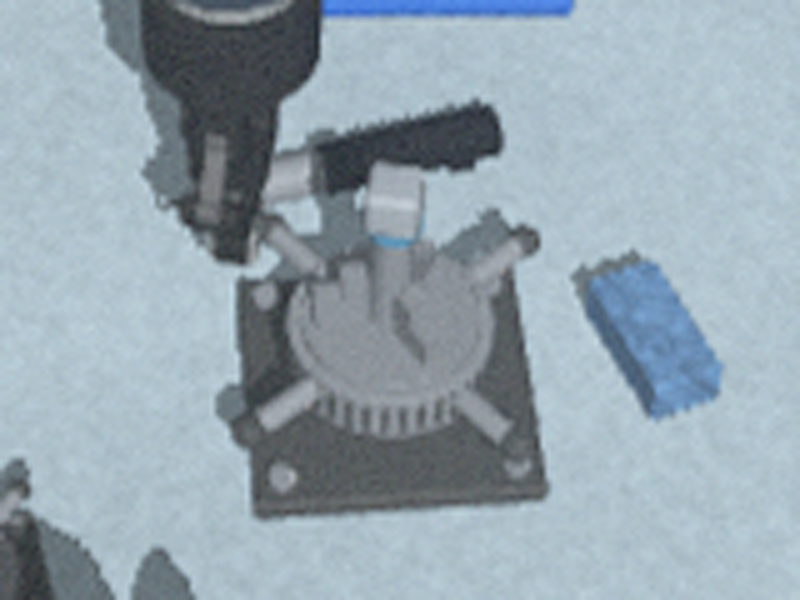

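```bash
python3 - <<'E'
from h import *
D=bot.camera_model("side")
b=onz(D,np.array([(268,228),(526,240),(246,430),(515,438)])/5+[245,190],.046)[:,:2];c=np.array([.532,.057])
for x in b: print(x,np.hypot(*(x-c)),np.degrees(np.arctan2(*(x-c)[::-1])))
E
```

```text
[0.59500861 0.00974062] 0.07876251875025092 -36.87159639422972
[ 0.47825867 -0.00483556] 0.08192537549775325 -130.99392471427845
[0.58221884 0.12430301] 0.0839739640107 53.27115532315586
[0.46793935 0.10742352] 0.0815248320608785 141.7929512675574
```

View pics/w2.png

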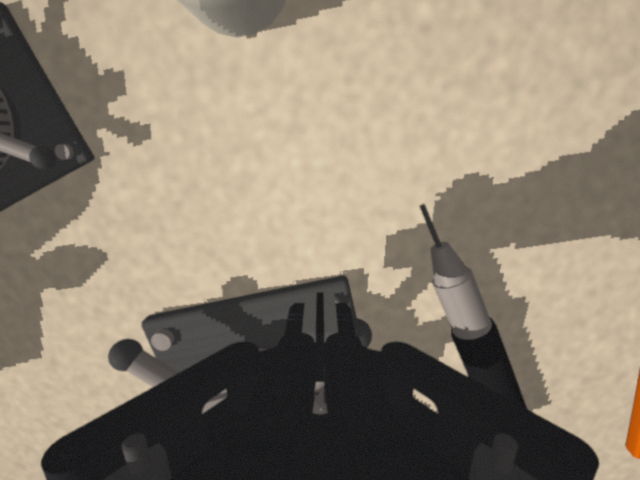

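The yaw had run into joint 6's limit. The ring has turned about 72°, bar C is now at about -37°, and the stick stands upright. I'll lift and go back to the next bar, at about 53°.

```bash
python3 -m crank '[[[0,0.3,0,0,0,0.4],[0,0.2,0.5,0,0,0.4],[0,0,1,0,0,0.4],[0,0,0.6,0,0,0.4],[0,0,0,0,0,0]]]'; python3 - <<'E'
from h import *
o=bot.get_obs();p=o["ee_pos"][:2];c=np.array([.532,.057]);a=np.degrees(np.arctan2(*(p-c)[::-1]));n=14
for t in np.linspace(a,88,n+1)[1:]:
    q=c+.08*np.array([np.cos(np.radians(t)),np.sin(np.radians(t))]);d=(q-p)/.02;p=q
    print("[%.2f,%.2f,0,0,0,%.2f]"%(*d,np.radians(86-o["tcp_rot"][2])/n/.12),end=",")
E
```

```text
time: 6.0
ee_pos: [0.6097, 0.0339, 0.1049]
tcp_rot: [-178.7, -0.2, 12.9]
wrist_force: [0.3, 0.4, -0.2]
opening: -0.0003
grasp_force: 0.0
[0.06,0.52,0,0,0,0.76],[0.05,0.52,0,0,0,0.76],[-0.02,0.52,0,0,0,0.76],[-0.09,0.51,0,0,0,0.76],[-0.15,0.50,0,0,0,0.76],[-0.22,0.47,0,0,0,0.76],[-0.28,0.44,0,0,0,0.76],[-0.33,0.40,0,0,0,0.76],[-0.38,0.36,0,0,0,0.76],[-0.42,0.30,0,0,0,0.76],[-0.46,0.25,0,0,0,0.76],[-0.49,0.18,0,0,0,0.76],[-0.51,0.12,0,0,0,0.76],[-0.52,0.05,0,0,0,0.76],
```

```bash
python3 -m crank '[[[0.06,0.52,0,-0.1,0,0.76],[0.05,0.52,0,-0.09,0,0.76],[-0.02,0.52,0,0,0,0.76],[-0.09,0.51,0,0,0,0.76],[-0.15,0.50,0,0,0,0.76],[-0.22,0.47,0,0,0,0.76],[-0.28,0.44,0,0,0,0.76],[-0.33,0.40,0,0,0,0.76],[-0.38,0.36,0,0,0,0.76],[-0.42,0.30,0,0,0,0.76],[-0.46,0.25,0,0,0,0.76],[-0.49,0.18,0,0,0,0.76],[-0.51,0.12,0,0,0,0.76],[-0.52,0.05,0,0,0,0.76],[0,0,0,0,0,0]]]'
```

```text
time: 7.25
ee_pos: [0.5317, 0.1366, 0.101]
tcp_rot: [-179.9, 0.4, 86.1]
wrist_force: [0.6, 0.2, 0.4]
opening: 0.0002
grasp_force: 0.0
```

```bash
python3 -m crank '[[[0,-0.1,-0.7,0,0,0],[0,-0.1,-0.7,0,0,0],[0,-0.05,-0.7,0,0,0],[0,0,0,0,0,0]]]'; python3 arc.py .532 .1316 34 3 .074
```

```text
time: 7.58
ee_pos: [0.5321, 0.1307, 0.0563]
tcp_rot: [-179.7, 0.5, 85.6]
wrist_force: [-1.5, -0.0, -0.1]
opening: -0.0
grasp_force: 0.0
from 90.0 19
[0.19,-0.03,0,0,0,-0.43],[0.19,-0.01,0,0,0,-0.43],[0.19,-0.02,0,0,0,-0.43],[0.19,-0.03,0,0,0,-0.43],[0.19,-0.04,0,0,0,-0.43],[0.18,-0.05,0,0,0,-0.43],[0.18,-0.06,0,0,0,-0.43],[0.18,-0.07,0,0,0,-0.43],[0.17,-0.08,0,0,0,-0.43],[0.17,-0.09,0,0,0,-0.43],[0.16,-0.10,0,0,0,-0.43],[0.16,-0.11,0,0,0,-0.43],[0.15,-0.11,0,0,0,-0.43],[0.15,-0.12,0,0,0,-0.43],[0.14,-0.13,0,0,0,-0.43],[0.13,-0.14,0,0,0,-0.43],[0.13,-0.14,0,0,0,-0.43],[0.12,-0.15,0,0,0,-0.43],[0.11,-0.15,0,0,0,-0.43],
```

```bash
python3 -m crank '[[[0.19,-0.01,0,0,0,-0.43],[0.19,-0.01,0,0,0,-0.43],[0.19,-0.02,0,0,0,-0.43],[0.19,-0.03,0,0,0,-0.43],[0.19,-0.04,0,0,0,-0.43],[0.18,-0.05,0,0,0,-0.43],[0.18,-0.06,0,0,0,-0.43],[0.18,-0.07,0,0,0,-0.43],[0.17,-0.08,0,0,0,-0.43],[0.17,-0.09,0,0,0,-0.43]]]';python3 -m crank '[[[0.16,-0.10,0,0,0,-0.43],[0.16,-0.11,0,0,0,-0.43]]]'
```

```text
time: 8.42
ee_pos: [0.5698, 0.1226, 0.0598]
tcp_rot: [-179.8, 0.4, 56.0]
wrist_force: [-5.0, 3.3, 1.9]
opening: -0.0001
grasp_force: 2.8
time: 8.58
ee_pos: [0.576, 0.1187, 0.0598]
tcp_rot: [-179.8, 0.4, 50.1]
wrist_force: [-6.5, 5.9, 1.6]
opening: 0.0
grasp_force: 4.2
```

```bash
cat > f.py <<'E'
from h import *
o=bot.get_obs();r=o["ee_pos"][:2]-[.532,.057];a=np.hypot(*r);t=np.array([-r[1],r[0]])/a
print("ang",np.degrees(np.arctan2(r[1],r[0])),"r",a,"tang",o["wrist_force"][:2]@t,"rad",o["wrist_force"][:2]@r/a)
E
python3 f.py;python3 -m crank '[[[0,0,0,0,0,0]]]'>/dev/null;python3 f.py; python3 -m crank '[[[0.08,-0.06,0,0,0,-0.2]]]'>/dev/null;python3 f.py;python3 -m crank '[[[0.08,-0.06,0,0,0,-0.2]]]'>/dev/null;python3 f.py
```

```text
ang 54.5304587877351 r 0.07574206058274698 tang 8.708346791963452 rad 1.0965946906677368
ang 54.22535417471549 r 0.07572390906407973 tang 5.1865905822095035 rad 0.47933655722716323
ang 53.204538623029244 r 0.07573067534653831 tang 8.188446561497907 rad 1.642376751757322
ang 51.83301125472635 r 0.07579361954316527 tang 8.723408857607357 rad 0.4922104954949896
```

```bash
python3 -m crank '[[[0,0,0,0,0,0]]]'>/dev/null;python3 f.py; python3 -m crank '[[[0.07,-0.06,0,0,0,-0.2]]]'>/dev/null;python3 f.py;python3 -m crank '[[[0,0,0,0,0,0]]]'>/dev/null;python3 f.py;python3 -m crank '[[[0.07,-0.06,0,0,0,-0.2]]]'>/dev/null;python3 f.py;python3 -m crank '[[[0,0,0,0,0,0]]]'>/dev/null;python3 f.py
```

```text
ang 51.683972074527794 r 0.07577048229132193 tang 6.936704974032201 rad 0.6124094283342737
ang 50.63487641386898 r 0.07580661702838142 tang 9.311282307833844 rad 1.0700039861079187
ang 50.488243875680624 r 0.07580037115871632 tang 8.34926622778368 rad 0.7222862987745577
ang 49.385768578436874 r 0.07582012575847505 tang 11.008852967124271 rad 1.028083068506052
ang 49.20093512510846 r 0.07582772285840478 tang 9.261762932826883 rad 0.8718246988893538
```

```bash
python3 -m crank '[[[0.06,-0.05,0,0,0,-0.2]]]'>/dev/null;python3 f.py;python3 -m crank '[[[0,0,0,0,0,0]]]'>/dev/null;python3 f.py
python3 - <<'E'
from h import *
S=bot.camera("scene");D=bot.camera("side")
a=S[185:275,270:390];b=D[205:295,265:385]
f=lambda i:cv2.convertScaleAbs(cv2.resize(i[:,:,::-1],None,fx=3.3*2/2,fy=3.3,interpolation=2),alpha=1.4)
cv2.imwrite("pics/both.png",cv2.resize(np.hstack([f(a),f(b)]),(792,297)))
E
```

```text
ang 48.279779284695294 r 0.07589958772482697 tang 11.322250886265689 rad 1.6701484650359868
ang 48.147454146203096 r 0.07587414017535832 tang 10.652725031669435 rad -0.7627319779581894
```

View pics/both.png

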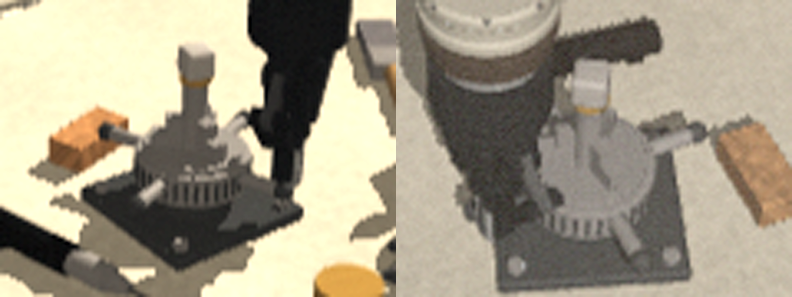

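The stick is upright between closed jaws, with about 10.7 N at the bar held steady. The 90° turned gives a 10.7 mm jaw radius, which suits the thick shank. Backing off now and lifting.

```bash
python3 -m crank '[[[-0.15,0.14,0,0,0,0.2],[-0.2,0.2,0,0,0,0.3],[-0.2,0.2,0,0,0,0.3],[0,0.1,0.5,0,0,0],[0,0.2,1,0,0,0],[0,0.2,1,0,0,0],[0,0.2,1,0,0,0],[0,0.2,1,0,0,0],[0,0.2,1,0,0,0],[0,0.2,1,0,0,0],[0,0,1,0,0,0],[0,0,1,0,0,0],[0,0,0,0,0,0],[0,0,0,0,0,0],[0,0,0,0,0,0]]]'
python3 - <<'E'
from h import *
S=bot.camera("scene");D=bot.camera("side")
a=S[185:275,270:390];b=D[205:295,265:385]
f=lambda i:cv2.convertScaleAbs(cv2.resize(i[:,:,::-1],(396,297),interpolation=2),alpha=1.4)
cv2.imwrite("pics/end.png",np.hstack([f(a),f(b)]))
E
```

```text
time: 10.77
ee_pos: [0.5727, 0.1488, 0.2292]
tcp_rot: [-179.9, 0.4, 48.9]
wrist_force: [0.4, 0.4, -0.5]
opening: -0.0001
grasp_force: 0.0
```

View pics/end.png

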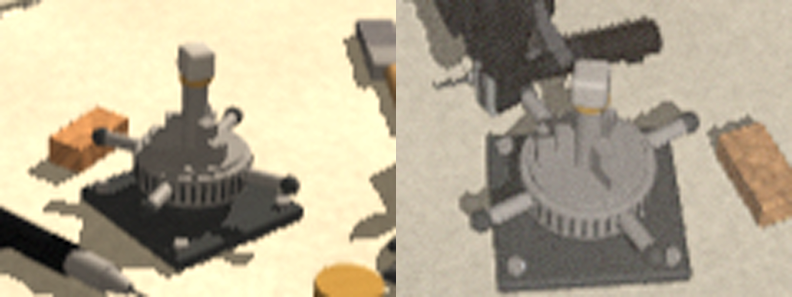

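The balls look shifted slightly between the last two pictures, for example side (700,130) to (690,120), so the ring may have sprung back. I'll measure it.

```bash
python3 - <<'E'
from h import *
A=cv2.imread("pics/both.png");B=cv2.imread("pics/end.png")
D=bot.camera_model("side");S=bot.camera_model("scene");c=np.array([.532,.057])
for nm,m,(x,y),off,ox in (("B side",D,(700,130),(265,205),396),("B scene",S,(105,132),(270,185),0),("bar side D",D,(632,243),(265,205),396)):
    t=A[y-16:y+16,x-16:x+16];w=B[y-36:y+36,x-36:x+36];r=cv2.matchTemplate(w,t,cv2.TM_CCOEFF_NORMED);_,v,_,l=cv2.minMaxLoc(r)
    d=np.array(l)-20
    p=onz(m,[(np.array([x-ox,y]))/3.3+off,(np.array([x-ox,y])+d)/3.3+off],.046)[:,:2]-c
    print(nm,d,v,np.degrees(np.arctan2(p[:,1],p[:,0])))
t=A[60:110,570:612];r=cv2.matchTemplate(B[40:130,550:632],t,cv2.TM_CCOEFF_NORMED);print("stick",cv2.minMaxLoc(r))
E
```

```text
B side [ -7 -10] 0.8093061447143555 [-147.39481164 -140.6913047 ]
B scene [-6  5] 0.9741848707199097 [-142.67819672 -135.91099269]
bar side D [10 -5] 0.9482693672180176 [124.89360596 131.24990881]
stick (-0.0722186490893364, 0.9872403740882874, (34, 40), (20, 20))
```

It sprang back about 6.5°. I'll go back down, feel the breakaway force, tighten slightly more, and release slowly.

```bash
python3 -m crank '[[[-0.53,-0.49,0,0,0,0.7],[-0.53,-0.49,-0.5,0,0,0.7],[0,0,-1,0,0,0.7],[0,0,-1,0,0,0.7],[0,0,-1,0,0,0.6],[0,0,-1,0,0,0],[0,0,-1,0,0,0],[0,0,-1,0,0,0],[0,0,-1,0,0,0],[0,0,-0.55,0,0,0],[0,0,-0.4,0,0,0],[0,0,0,0,0,0],[0,0,0,0,0,0]]]'; python3 f.py; python3 arc.py .5514 .1294 57 2 .075
```

```text
time: 11.95
ee_pos: [0.5514, 0.1293, 0.0606]
tcp_rot: [-179.9, 0.4, 72.4]
wrist_force: [-0.2, -0.9, -0.0]
opening: 0.0002
grasp_force: 0.0
ang 74.98030073252308 r 0.07481823305487444 tang -0.0709252630772757 rad -0.9502030813181063
from 74.9996467161454 9
[0.13,-0.03,0,0,0,-0.29],[0.12,-0.04,0,0,0,-0.29],[0.12,-0.04,0,0,0,-0.29],[0.12,-0.05,0,0,0,-0.29],[0.12,-0.05,0,0,0,-0.29],[0.12,-0.06,0,0,0,-0.29],[0.12,-0.06,0,0,0,-0.29],[0.11,-0.07,0,0,0,-0.29],[0.11,-0.07,0,0,0,-0.29],
```

```bash
python3 -m crank '[[[0.13,-0.03,0,0,0,-0.29],[0.12,-0.04,0,0,0,-0.29],[0.12,-0.04,0,0,0,-0.29],[0.12,-0.05,0,0,0,-0.29],[0.12,-0.05,0,0,0,-0.29],[0.12,-0.06,0,0,0,-0.29],[0.12,-0.06,0,0,0,-0.29],[0.11,-0.07,0,0,0,-0.29]]]'>/dev/null;python3 f.py
python3 -m crank '[[[0.06,-0.04,0,0,0,-0.15]]]'>/dev/null;python3 f.py
python3 -m crank '[[[0.06,-0.04,0,0,0,-0.15]]]'>/dev/null;python3 f.py
python3 -m crank '[[[0.06,-0.04,0,0,0,-0.15]]]'>/dev/null;python3 f.py
python3 -m crank '[[[0.06,-0.04,0,0,0,-0.15]]]'>/dev/null;python3 f.py
python3 -m crank '[[[0.06,-0.04,0,0,0,-0.15]]]'>/dev/null;python3 f.py
```

```text
ang 58.47809338469622 r 0.07551071965858452 tang -0.16903688809389036 rad 0.015871392234055946
ang 57.346495205987225 r 0.07542849206800883 tang 0.6655387653381476 rad -0.9833491608249553
ang 56.450689411752336 r 0.07525373091310142 tang -0.014505667596624578 rad -0.3790072939099892
ang 55.48325338161177 r 0.07511709576824296 tang 0.12636834943971828 rad -0.38792064383980557
ang 54.912168607171786 r 0.07519576015871647 tang 7.709929762766489 rad 1.2767388011783196
ang 54.19764866247452 r 0.07531369649797146 tang 7.081802805272106 rad 0.6705232528019939
```

Breakaway was 7.7 N. Taking off the 4.1 N drag leaves about 22 N per jaw still held, close to the 25 N that can remain. Letting go slowly.

```bash
python3 -m crank '[[[-0.03,0.02,0,0,0,0],[-0.03,0.02,0,0,0,0],[-0.03,0.02,0,0,0,0],[-0.03,0.02,0,0,0,0],[-0.03,0.02,0,0,0,0],[-0.1,0.08,0,0,0,0.1],[-0.2,0.15,0,0,0,0.2],[-0.2,0.15,0,0,0,0.2],[0,0.1,0.5,0,0,0],[0,0.2,1,0,0,0],[0,0.2,1,0,0,0],[0,0.2,1,0,0,0],[0,0.2,1,0,0,0],[0,0.2,1,0,0,0],[0,0.2,1,0,0,0],[0,0,1,0,0,0],[0,0,1,0,0,0],[0,0,0,0,0,0],[0,0,0,0,0,0],[0,0,0,0,0,0]]]'
python3 - <<'E'
from h import *
S=bot.camera("scene");D=bot.camera("side")
a=S[185:275,270:390];b=D[205:295,265:385]
f=lambda i:cv2.convertScaleAbs(cv2.resize(i[:,:,::-1],(396,297),interpolation=2),alpha=1.4)
N=np.hstack([f(a),f(b)]);B=cv2.imread("pics/end.png")
for x,y in((690,120),(100,137),(591,85),(196,65)):
    r=cv2.matchTemplate(N[max(y-36,0):y+36,x-36:x+36],B[y-16:y+16,x-16:x+16],cv2.TM_CCOEFF_NORMED);print(np.array(cv2.minMaxLoc(r)[3])-20,cv2.minMaxLoc(r)[1])
E
```

```text
time: 14.7
ee_pos: [0.5634, 0.153, 0.2301]
tcp_rot: [-179.9, 0.4, 54.7]
wrist_force: [-1.3, -0.3, -0.5]
opening: -0.0001
grasp_force: 0.0
[0 0] 0.9920229911804199
[0 0] 0.9972655773162842
[2 1] 0.700049102306366
[0 0] 0.9987716674804688
```

The ring and stick match the earlier picture, and the gripper is clear of everything.

```bash
python3 -c "
from workcell import bot
print(bot.job_done())"
```

```text
the job is handed in; nothing more can be done
None
```

I've handed the job in: the chuck holds the cube-topped stick (stick_thick) upright in the middle, with an estimated 22 N per jaw and a peak push of about 11 N. The hand-in gave no verdict. The arm is clear of the bench, and I saw nothing else disturbed, though my last pictures covered only the chuck area.

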